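Fit the pull handle and draw the shelf board out to its pencil line

ROBOT

A 6-joint arm with a two-finger parallel gripper is mounted at the origin on the work surface. World frame = base frame: x ahead of the robot, y to its left, z up, the work surface at z = 0. Lengths are in m, angles in rad, forces in N, time in s.
With the tool pointing down it reaches from about 0.3 to 0.85 m from the base axis. Payload 5.4 kg.
Tool frame: the origin (TCP) lies at the very end of the fingers, on their centre line; the grasp point (between the pads) lies 19 mm behind it (grip_point_offset is the z of the grasp point in the tool frame, in m); z points along the fingers, y is the line along which they close (so a half turn about z gives the same grasp; the last joint's range is limited). The gripper opens to 85 mm and grips with 20 to 120 N. Pads are 22 mm wide; open, the fingers measure 114 mm over their backs; the gripper's body (76 mm by 85 mm) begins 54 mm behind the grasp point. The pads swing forward as they close: fully open they stand 13 mm farther back than shut.
Start: joints at [-1.438, 0.158, 1.597, -0, 1.386, -0.21], TCP at [0.193, -0.542, 0.231] pointing down, gripper open.
Joint ranges: [-2.91, 2.91], [-0.94, 2.29], [0.18, 2.7], [-1.29, 4.43], [0.17, 2.64], [-3, 3]. Speed limits (rad/s): [2.57, 2.57, 3.14, 3.14, 3.14, 3.14].

INTERFACE

Orientations are given as a 3x3 rotation matrix whose columns are the frame's x, y, z axes.
In Python, from cell import * gives the robot as it stands.
- The arm moves only by the tool servo_tool, never from a script. Its argument "targets" is a list of rows, each an object of numbers: "ax", "ay", "az": the turn, a rotation vector about the tool's x, y, z in degrees; "tx", "ty", "tz": the shift along the tool's x, y, z in m; "gripper": the closure, from -1 (fully open) to 1 (shut), so that 0 is half open. A call has 1 to 12 rows; each row shifts and turns the commanded pose from where the row before left it, along the tool's axes as they then stand; what a row does not reach is not made up. A row lasts 1/8 s, in which the tool goes at most 62.5 mm and 10.7 degrees, less where a joint would pass 70% of its speed; a pose out of reach is approached as far as the arm can. A call with a gripper value outside its range is refused whole. The fingers move at their own pace and stop on an object; "force" is the grip in N (left out, the last holds). Time passes only in rows, so rows that do not move let the fingers close. It gives the time, the measured TCP pose, the force, the opening and the grip force at its end, in the units of the state.
- state(): the state, without advancing time (a new reading comes with each control period).
- read_camera(name): name is "scene" or "top" or "wrist"; returns a dict with "image" (400x640x3 uint8, blue, green, red), "intrinsics" (3x3 intrinsics, pixels), "view" (4x4, takes a point from world to camera coordinates); the wrist camera has in their place "hand_eye" (4x4, takes a point from camera to tool coordinates, whose origin is the TCP and whose axes are the flange's). Camera axes: x right, y down, z forward; pixel columns grow to the right and rows downward; lengths in m; the calibration is good to about 2 mm. A picture is of the moment at which its call begins: read the wrist's pose just before it. There is no depth.
- sign_off(): hands the job in; it is judged then, once.
The state is a dict: "t": time; "joint_pos": joint angles; "joint_velocities": joint speeds; "effort": joint torques, N m; "position": TCP position; "tool_rot": TCP orientation; "contact_force": force on the tool from outside, world axes, zero at the start; "ft_torque": the same for the moment, N m; "grip_width": finger opening in m; "gripper_force": force on a finger pad.
Only numpy, scipy, OpenCV 4.12 (cv2) and the standard library are available. Lean on these libraries where they do the work, as an engineer would, in place of code of your own. Each camera call takes 0.05 s, during which the arm holds its last target. There are 200 camera calls.

TASK

Pick up the loose wooden handle and fit its square bore fully home onto the square steel shaft that stands on the shelf board. Then slide the board straight out over the open front of the low cubby until the pencil line across the board lies over the cubby's front edge, without letting the front-heavy board tip. Finish while still holding the handle so that the board stays flat, ready for the stop screw to be driven from below; do not let go, and leave the other things on the bench where they are.

Things in the scene. Friction and masses are not known exactly. Their poses are not given: they have to be found in the camera images.
- cubby: Low plywood cubby fixed to the bench, 300 (its x) x 190 (its y) x 80 mm high, flat top without rails. Origin: centre of its underside on the bench, z up. Its open front is its -x face, which looks roughly to the robot's right (world -y). It does not move.
- edge (a point): Middle of the cubby's top front edge, 150 mm along -x and 80 mm up from the cubby's origin; axes as the cubby's. The edge runs along the cubby's y. Outward is the cubby's -x.
- board: Loose pale wooden shelf board lying flat on the cubby, 320 (its x) x 120 (its y) x 16 mm thick, 0.6 to 0.85 kg. Origin: centre of its underside; z up. Its -x end is the front: it overhangs the cubby's front edge by 20 to 70 mm at the start and carries a steel strip (30 x 120 x 12 mm, on top) with three small hooks. Slides on plain friction, a few newtons.
- line (a point): Middle of the dark pencil line across the board's top face (along its y), 10 mm behind (+x of) the board's middle, 170 mm behind its front end, 16 mm above its underside; axes as the board's. Board and handle together balance about 40 to 60 mm in front of this line, so with the line at the edge the board tips forward unless its rear is kept down.
- shaft (a point): Foot of the square steel shaft, on the board's top face, on the shaft's axis, 110 mm behind (+x of) the board's middle, near its rear end; axes as the board's. The shaft is 14 x 14 mm, its sides parallel to the board's edges, and stands 34 mm up from this point; the top 7 mm taper to 8.5 x 8.5 mm as a lead-in.
- handle: Loose brown wooden bar handle with round ends, 80 (its x) x 28 (its y) x 40 mm high, 80 g, standing on the bench. Origin: centre of its underside. A 15.6 x 15.6 mm square bore, sides parallel to x and y, runs through its middle along z. Fits the shaft in any of four quarter turns; home, its underside lies on the board's top. Only pushed on: it lifts off freely; kept down, it keeps the board down.
- lunchbox: Closed blue lunch box, 126 x 186 x 61 mm. Origin: centre of its underside. Leave alone.
- cat: White ceramic cat figurine, 80 mm wide, 130 mm tall. Origin: centre of its underside. Leave alone.
- shoehorn: Green plastic shoehorn lying flat, 180 mm long along its x (from -90 to +90 mm), 36 mm wide, 10 mm high. Origin: underside, its middle. Leave alone.
- glasses_case: Black spectacles case, 155 (x) x 58 x 40 mm high. Origin: centre of its underside. Leave alone.
- brush: Clothes brush lying bristles down, 150 (x) x 45 x 38 mm high. Origin: centre of its underside. Leave alone.
- polish_tin: Flat round shoe-polish tin, 76 mm across, 28 mm high. Origin: centre of its underside. Leave alone.
- key_dish: White round dish, 120 mm across, 35 mm high. Origin: centre of its underside. Leave alone.
Not all that is in view belongs to the job. Several things have the shape of the handle; the one meant has the colours described above.

How it is judged:
By the outcome, as a careful person would: the job done as asked, in the order asked, and still so for the second after the job is handed in, while the arm keeps its last pose, push and grip.
It also fails if it takes over 64 s, if anything falls off the work surface, if the arm or the gripper's body presses on something with over 40 N, if the wrist force passes 120 N, or if a joint passes its speed limit or range.

## Working session

There is one attempt and no reset: what is moved stays moved. The work goes in short steps, Python scripts to look and compute and a tool call to move; the robot and the scene stay as the last step left them, time stands still between calls to the robot, and variables do not carry over. Pictures are saved under pics/ and viewed, at most 10 in all, crops included, and the job is handed in when it is done.

Besides the shell and the picture viewer there is one more tool, called after ">>>" as name([rows], argument=value, ...), one row to a line, values as JSON. servo_tool: Moves the arm, as the interface text tells. Its arguments: {"type":"object","properties":{"targets":{"type":"array"},"force":{"type":"number"}},"required":["targets"]}

```bash
ls; mkdir -p pics; python3 - <<'E'
from cell import *
import cv2
s=state();print(s['t'],s['position'],s['tool_rot'],s['grip_width'])
for n in("scene","top"):
    c=read_camera(n);cv2.imwrite(f"pics/{n}0.png",c["image"]);print(n,c["intrinsics"],c["view"])
E
```

```text
pics
0.0 [ 0.19316327 -0.54091958  0.23029117] [[ 9.41823227e-01  3.36108545e-01 -2.35330759e-04]
 [ 3.36108354e-01 -9.41821336e-01  1.93522176e-03]
 [ 4.28805041e-04 -1.90173343e-03 -9.99998100e-01]] 0.0855931429009329
scene [[383.9887317    0.         320.43641382]
 [  0.         383.9887317  199.46016407]
 [  0.           0.           1.        ]] [[ 0.54810719  0.83626751 -0.01533495 -0.2472787 ]
 [ 0.52031944 -0.35526838 -0.77656427 -0.27526842]
 [-0.65486349  0.41766138 -0.6298514   1.5897376 ]
 [ 0.          0.          0.          1.        ]]
top [[450.93910495   0.         322.95491461]
 [  0.         450.93910495 207.4871138 ]
 [  0.           0.           1.        ]] [[-0.01359325 -0.99946739 -0.02966752 -0.05323165]
 [-0.9964463   0.01600684 -0.08269557  0.58505766]
 [ 0.08312641  0.02843799 -0.99613316  1.14151399]
 [ 0.          0.          0.          1.        ]]
```

View pics/top0.png

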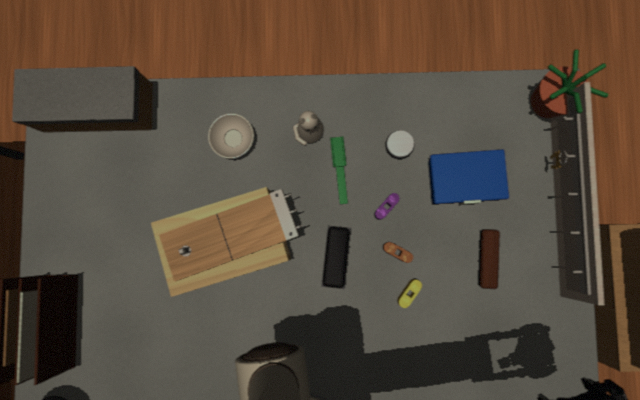

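View pics/scene0.png

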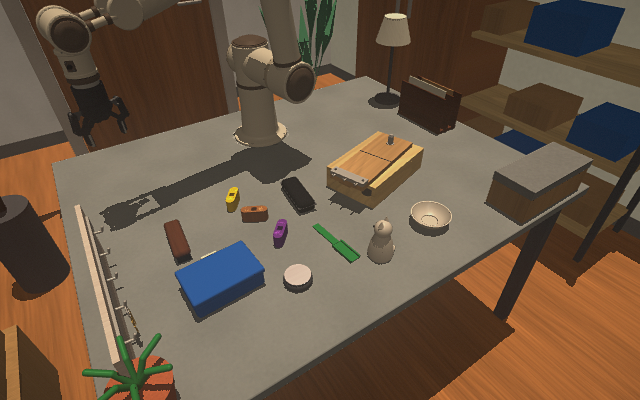

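Handle-shaped things in the top view: purple at (387,206), orange-brown at (398,252) and yellow at (411,293). The brown one fits the description. The board's front strip is near (284,215), the line near (224,237) and the shaft near (185,250). I'll confirm with one enlarged crop.

```bash
cat > h.py <<'E'
from cell import *
import numpy as np, cv2
def ray(c,px,z,T=None):
    """pixel -> world point on plane z; T = tool pose 4x4 for wrist camera"""
    K=c["intrinsics"]
    W=np.linalg.inv(c["view"]) if T is None else T@c["hand_eye"]
    d=W[:3,:3]@np.linalg.inv(K)@np.array([px[0],px[1],1.]); o=W[:3,3]
    return o+d*(z-o[2])/d[2]
def pose(s):
    T=np.eye(4);T[:3,:3]=s["tool_rot"];T[:3,3]=s["position"];return T
def blob(im,lo,hi,roi):
    x0,y0,x1,y1=roi
    m=cv2.inRange(cv2.cvtColor(im,cv2.COLOR_BGR2HSV),lo,hi)
    k=np.zeros_like(m);k[y0:y1,x0:x1]=m[y0:y1,x0:x1]
    c,_=cv2.findContours(k,cv2.RETR_EXTERNAL,cv2.CHAIN_APPROX_NONE)
    return max(c,key=cv2.contourArea)
E
python3 - <<'E'
from h import *
im=cv2.imread("pics/top0.png")
a=cv2.resize(im[180:310,365:435],None,fx=4,fy=4,interpolation=cv2.INTER_CUBIC)
b=cv2.resize(im[180:310,145:308],None,fx=3.2,fy=4,interpolation=cv2.INTER_CUBIC)
cv2.imwrite("pics/crop.png",np.hstack([a,b]))
print(im[252,390],cv2.cvtColor(im[248:257,388:408],cv2.COLOR_BGR2HSV)[4,::4])
c=read_camera("top")
q=blob(im,(5,100,60),(15,255,255),(375,235,420,270))
P=np.array([ray(c,p[0],.04)[:2] for p in q])
r=cv2.minAreaRect((P*1000).astype(np.float32));print("handle mm",r,cv2.contourArea(q))
for n,p,z in(("shaft top",(188,250),.13),("line ends a",(217,216),.096),("b",(231,261),.096),("shaft foot",(182,251),.096)):print(n,ray(c,p,z))
E
```

```text
[ 49  80 121] [[ 14 158 105]
 [ 12 155 120]
 [ 18  42  91]
 [ 12  69  48]
 [ 11 153 123]]
handle mm ((468.52557373046875, -248.12738037109375), (79.01795196533203, 28.97574806213379), 60.816654205322266) 306.0
shaft top [0.48021918 0.25349457 0.13      ]
line ends a [0.5614962  0.19440371 0.096     ]
b [0.4521679  0.15972542 0.096     ]
shaft foot [0.47776844 0.27939611 0.096     ]
```

View pics/crop.png

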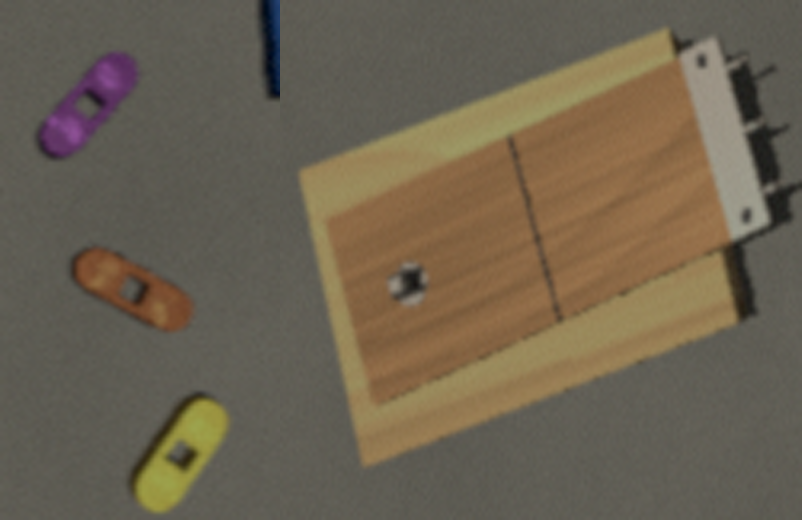

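The crop confirms it: the middle item, at about (398,252), is brown wood with a square bore. It measures 79 x 29 mm, which matches the handle. The other two are purple and yellow. On the board, the shaft is about 98 mm behind the line (100 mm expected). Next I move above the handle.

>>> servo_tool([
  {"tx": 0.0447, "ty": -0.0229, "gripper": -1},
  {"tx": 0.0447, "ty": -0.0229},
  {"tx": 0.0447, "ty": -0.0229},
  {"tx": 0.0447, "ty": -0.0229},
  {"tx": 0.0447, "ty": -0.0229},
  {"tx": 0.0447, "ty": -0.0229},
  {"tx": 0.0447, "ty": -0.0229},
  {"tx": 0.0447, "ty": -0.0229},
  {"az": -10.3},
  {"az": -10.3},
  {"az": -10.3},
  {"az": -10.2},
])

```text
schema error: expected keys ax, ay, az, tx, ty, tz, gripper
```

>>> servo_tool([
  {"tz": 0.03},
  {"tz": 0.03},
  {},
  {},
])

```text
schema error: expected keys ax, ay, az, tx, ty, tz, gripper
```

```bash
python3 - <<'E'
from h import *
s=state();T=pose(s);c=read_camera("wrist")
print(T.round(4),c["hand_eye"].round(4),c["intrinsics"])
cv2.imwrite("pics/w1.png",c["image"])
E
```

```text
[[ 9.418e-01  3.361e-01 -2.000e-04  1.932e-01]
 [ 3.361e-01 -9.418e-01  1.400e-03 -5.411e-01]
 [ 3.000e-04 -1.400e-03 -1.000e+00  2.306e-01]
 [ 0.000e+00  0.000e+00  0.000e+00  1.000e+00]] [[ 5.000e-04 -9.444e-01 -3.287e-01  8.460e-02]
 [ 1.000e+00  5.000e-04 -0.000e+00 -3.000e-04]
 [ 2.000e-04 -3.287e-01  9.444e-01 -1.430e-01]
 [ 0.000e+00  0.000e+00  0.000e+00  1.000e+00]] [[324.19372932   0.         324.1055927 ]
 [  0.         324.19372932 200.33022086]
 [  0.           0.           1.        ]]
```

View pics/w1.png

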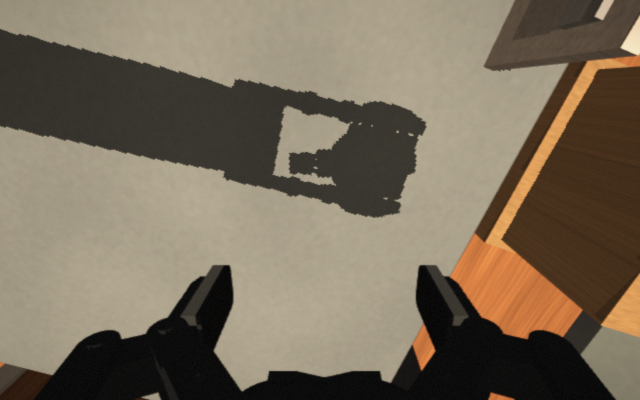

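Both calls were refused because every key is needed, so the arm hasn't moved. The wrist picture shows only bare bench, with the fingertips at about (225,270) and (425,270).

>>> servo_tool([
  {"ax": 0, "ay": 0, "az": 0, "tx": 0.0447, "ty": -0.0229, "tz": 0, "gripper": -1},
  {"ax": 0, "ay": 0, "az": 0, "tx": 0.0447, "ty": -0.0229, "tz": 0, "gripper": -1},
  {"ax": 0, "ay": 0, "az": 0, "tx": 0.0447, "ty": -0.0229, "tz": 0, "gripper": -1},
  {"ax": 0, "ay": 0, "az": 0, "tx": 0.0447, "ty": -0.0229, "tz": 0, "gripper": -1},
  {"ax": 0, "ay": 0, "az": 0, "tx": 0.0447, "ty": -0.0229, "tz": 0, "gripper": -1},
  {"ax": 0, "ay": 0, "az": 0, "tx": 0.0447, "ty": -0.0229, "tz": 0, "gripper": -1},
  {"ax": 0, "ay": 0, "az": 0, "tx": 0.0447, "ty": -0.0229, "tz": 0, "gripper": -1},
  {"ax": 0, "ay": 0, "az": 0, "tx": 0.0447, "ty": -0.0229, "tz": 0, "gripper": -1},
  {"ax": 0, "ay": 0, "az": -10.3, "tx": 0, "ty": 0, "tz": 0, "gripper": -1},
  {"ax": 0, "ay": 0, "az": -10.3, "tx": 0, "ty": 0, "tz": 0, "gripper": -1},
  {"ax": 0, "ay": 0, "az": -10.3, "tx": 0, "ty": 0, "tz": 0, "gripper": -1},
  {"ax": 0, "ay": 0, "az": -10.2, "tx": 0, "ty": 0, "tz": 0, "gripper": -1},
])

```text
t: 1.7
position: [0.4684, -0.2486, 0.231]
tool_rot: [[0.484, 0.875, -0.0], [0.875, -0.484, 0.0], [0.0, -0.001, -1.0]]
contact_force: [0.4, -0.4, 0.1]
grip_width: 0.0855
gripper_force: 0.0
```

>>> servo_tool([
  {"ax": 0, "ay": 0, "az": 0, "tx": 0, "ty": 0, "tz": 0.03, "gripper": -1},
  {"ax": 0, "ay": 0, "az": 0, "tx": 0, "ty": 0, "tz": 0.03, "gripper": -1},
  {"ax": 0, "ay": 0, "az": 0, "tx": 0, "ty": 0, "tz": 0, "gripper": -1},
  {"ax": 0, "ay": 0, "az": 0, "tx": 0, "ty": 0, "tz": 0, "gripper": -1},
])

```text
t: 2.2
position: [0.4689, -0.2492, 0.1724]
tool_rot: [[0.489, 0.872, 0.001], [0.872, -0.489, -0.001], [-0.0, 0.001, -1.0]]
contact_force: [0.0, -0.1, 0.6]
grip_width: 0.0855
gripper_force: 0.0
```

```bash
python3 - <<'E'
from h import *
s=state();T=pose(s);c=read_camera("wrist")
print(s['t'],T.round(4))
cv2.imwrite("pics/w2.png",c["image"])
for roi in((150,0,500,300),):
    q=blob(c["image"],(5,100,60),(17,255,255),roi)
    print(cv2.boundingRect(q),cv2.contourArea(q))
    P=np.array([ray(c,p[0],.04,T)[:2] for p in q])
    print(cv2.minAreaRect((P*1000).astype(np.float32)))
E
```

```text
2.2 [[ 4.888e-01  8.724e-01  1.100e-03  4.689e-01]
 [ 8.724e-01 -4.888e-01 -9.000e-04 -2.492e-01]
 [-3.000e-04  1.400e-03 -1.000e+00  1.724e-01]
 [ 0.000e+00  0.000e+00  0.000e+00  1.000e+00]]
(307, 140, 34, 91) 2533.0
((468.92596435546875, -247.61767578125), (83.16099548339844, 29.145587921142578), 60.757686614990234)
```

View pics/w2.png

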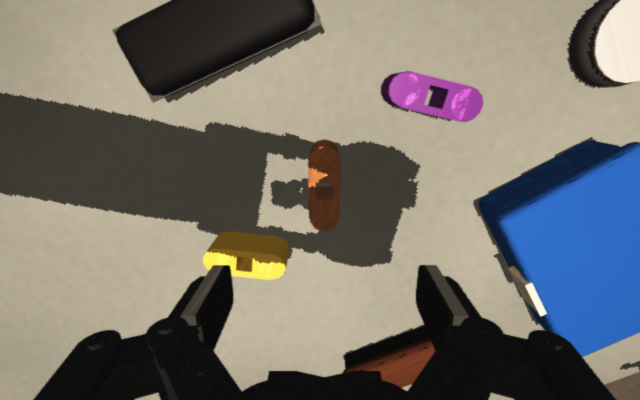

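The wrist view shows the brown handle at (324,186), lined up with the fingers and clear of the yellow one at (245,260). Going down to grip it.

>>> servo_tool([
  {"ax": 0, "ay": 0, "az": 0, "tx": 0.0012, "ty": -0.0007, "tz": 0.04, "gripper": -1},
  {"ax": 0, "ay": 0, "az": 0, "tx": 0, "ty": 0, "tz": 0.04, "gripper": -1},
  {"ax": 0, "ay": 0, "az": 0, "tx": 0, "ty": 0, "tz": 0.04, "gripper": -1},
  {"ax": 0, "ay": 0, "az": 0, "tx": 0, "ty": 0, "tz": 0.025, "gripper": -1},
  {"ax": 0, "ay": 0, "az": 0, "tx": 0, "ty": 0, "tz": 0.018, "gripper": -1},
  {"ax": 0, "ay": 0, "az": 0, "tx": 0, "ty": 0, "tz": 0, "gripper": -1},
  {"ax": 0, "ay": 0, "az": 0, "tx": 0, "ty": 0, "tz": 0, "gripper": 1},
  {"ax": 0, "ay": 0, "az": 0, "tx": 0, "ty": 0, "tz": 0, "gripper": 1},
  {"ax": 0, "ay": 0, "az": 0, "tx": 0, "ty": 0, "tz": 0, "gripper": 1},
  {"ax": 0, "ay": 0, "az": 0, "tx": 0, "ty": 0, "tz": 0, "gripper": 1},
  {"ax": 0, "ay": 0, "az": 0, "tx": 0, "ty": 0, "tz": 0, "gripper": 1},
  {"ax": 0, "ay": 0, "az": 0, "tx": 0, "ty": 0, "tz": 0, "gripper": 1},
], force=60)

```text
t: 3.75
position: [0.4691, -0.248, 0.0092]
tool_rot: [[0.489, 0.872, 0.001], [0.872, -0.489, -0.001], [-0.0, 0.002, -1.0]]
contact_force: [-0.8, 0.1, 6.8]
grip_width: 0.0269
gripper_force: 60.3
```

The handle is gripped at 27 mm opening. I'll lift it and carry it to a viewing pose near the shaft, turned to the board's direction.

>>> servo_tool([
  {"ax": 0, "ay": 0, "az": 0, "tx": 0, "ty": 0, "tz": -0.01, "gripper": 1},
  {"ax": 0, "ay": 0, "az": 0, "tx": 0, "ty": 0, "tz": -0.04, "gripper": 1},
  {"ax": 0, "ay": 0, "az": 0, "tx": 0, "ty": 0, "tz": -0.05, "gripper": 1},
  {"ax": 0, "ay": 0, "az": 0, "tx": 0, "ty": 0, "tz": -0.05, "gripper": 1},
  {"ax": 0, "ay": 0, "az": 0, "tx": 0, "ty": 0, "tz": -0.05, "gripper": 1},
  {"ax": 0, "ay": 0, "az": 0, "tx": 0, "ty": 0, "tz": -0.04, "gripper": 1},
  {"ax": 0, "ay": 0, "az": 0, "tx": 0.0502, "ty": -0.0237, "tz": 0, "gripper": 1},
  {"ax": 0, "ay": 0, "az": 0, "tx": 0.0502, "ty": -0.0237, "tz": 0, "gripper": 1},
  {"ax": 0, "ay": 0, "az": 0, "tx": 0.0502, "ty": -0.0237, "tz": 0, "gripper": 1},
  {"ax": 0, "ay": 0, "az": 0, "tx": 0.0502, "ty": -0.0237, "tz": 0, "gripper": 1},
  {"ax": 0, "ay": 0, "az": 0, "tx": 0.0502, "ty": -0.0237, "tz": 0, "gripper": 1},
  {"ax": 0, "ay": 0, "az": 0, "tx": 0.0502, "ty": -0.0237, "tz": 0, "gripper": 1},
])

```text
t: 5.25
position: [0.491, 0.0867, 0.2484]
tool_rot: [[0.489, 0.872, -0.0], [0.872, -0.489, -0.0], [-0.0, -0.0, -1.0]]
contact_force: [0.6, -0.1, -0.4]
grip_width: 0.0272
gripper_force: 59.6
```

>>> servo_tool([
  {"ax": 0, "ay": 0, "az": 0, "tx": 0.0502, "ty": -0.0237, "tz": 0, "gripper": 1},
  {"ax": 0, "ay": 0, "az": 0, "tx": 0.0502, "ty": -0.0237, "tz": 0, "gripper": 1},
  {"ax": 0, "ay": 0, "az": -9.3, "tx": 0, "ty": 0, "tz": 0, "gripper": 1},
  {"ax": 0, "ay": 0, "az": -9.3, "tx": 0, "ty": 0, "tz": 0, "gripper": 1},
  {"ax": 0, "ay": 0, "az": -9.3, "tx": 0, "ty": 0, "tz": 0, "gripper": 1},
  {"ax": 0, "ay": 0, "az": -9.3, "tx": 0, "ty": 0, "tz": 0, "gripper": 1},
  {"ax": 0, "ay": 0, "az": -9.4, "tx": 0, "ty": 0, "tz": 0, "gripper": 1},
  {"ax": 0, "ay": 0, "az": 0, "tx": 0, "ty": 0, "tz": 0, "gripper": 1},
  {"ax": 0, "ay": 0, "az": 0, "tx": 0, "ty": 0, "tz": 0, "gripper": 1},
  {"ax": 0, "ay": 0, "az": 0, "tx": 0, "ty": 0, "tz": 0, "gripper": 1},
])

```text
t: 6.5
position: [0.4992, 0.1956, 0.2483]
tool_rot: [[-0.297, 0.955, -0.0], [0.955, 0.297, -0.0], [0.0, -0.0, -1.0]]
contact_force: [-0.4, -0.5, -0.4]
grip_width: 0.0277
gripper_force: 59.5
```

```bash
python3 - <<'E'
from h import *
s=state();T=pose(s);c=read_camera("wrist")
print(s['t'],s['grip_width'],T.round(4).tolist())
cv2.imwrite("pics/w3.png",c["image"]);np.save("T3.npy",T)
E
```

```text
6.5 0.027694758682515735 [[-0.2967, 0.955, -0.0002, 0.4992], [0.955, 0.2967, -0.0, 0.1956], [0.0, -0.0002, -1.0, 0.2483], [0.0, 0.0, 0.0, 1.0]]
```

View pics/w3.png

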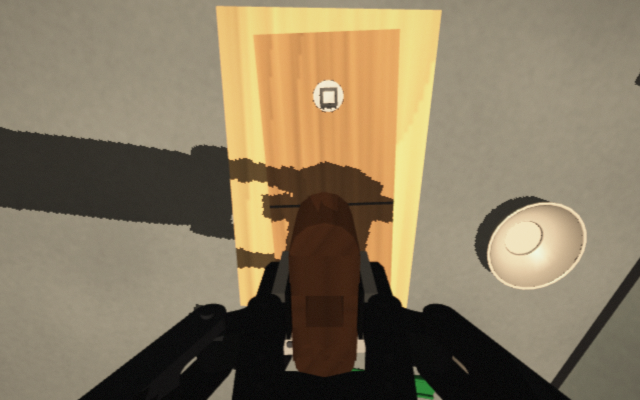

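The wrist view shows the shaft top at (329,96) on a round white foot and the line from (272,205) to (393,203). The board's rear corners are at (255,36) and (399,29), and the cubby's rear corners at (217,6) and (441,10). The handle's bore mouth is at about (325,311). Now I measure these.

```bash
python3 - <<'E'
from h import *
im=cv2.imread("pics/w3.png");T=np.load("T3.npy");c=read_camera("wrist")
hsv=cv2.cvtColor(im,cv2.COLOR_BGR2HSV)
R=T[:3,:3]
def deg(v): return np.degrees(np.arctan2(v[1],v[0]))
# foot disc
q=blob(im,(0,0,120),(180,70,255),(300,70,360,125));print("disc",cv2.minEnclosingCircle(q),cv2.boundingRect(q))
(dx,dy),_=cv2.minEnclosingCircle(q);print("foot",ray(c,(dx,dy),.096,T))
g=cv2.cvtColor(im,cv2.COLOR_BGR2GRAY)
print(g[80:114:2,313:347:2])
print("top@.13",ray(c,(329,97),.13,T))
# sub-pixel edges: colour-gradient by row for board sides, cubby sides
S=hsv[:,:,1].astype(int);V=g.astype(int)
def side(rows,x0,x1,ch):
    pts=[]
    for y in rows:
        d=np.abs(np.diff(cv2.GaussianBlur(ch[y:y+1].astype(np.float32),(5,1),0)[0,x0:x1]));pts.append((x0+d.argmax()+.5,y))
    return pts
def fit(n,pts,z):
    P=np.array([ray(c,p,z,T)[:2] for p in pts]).astype(np.float32)
    v=cv2.fitLine(P,cv2.DIST_HUBER,0,1e-4,1e-4).ravel();d=v[:2]*(1 if v[1]>0 else -1)
    res=np.abs((P-v[2:])@[-d[1],d[0]]);print(n,"angle",deg(d).round(2),"pt",v[2:].round(4),"res",res.mean().round(4))
    return d,v[2:]
rows=range(45,140,3)
fit("board L",side(rows,245,275,V),.096);fit("board R",side(rows,390,410,V),.096)
fit("cub L",side(rows,210,240,S),.08);fit("cub R",side(rows,422,450,S),.08)
# pencil line
pts=[(x,196+int(V[196:214,x].argmin())) for x in list(range(275,298,2))+list(range(350,392,2))]
P=np.array([ray(c,p,.096,T)[:2] for p in pts],np.float32);v=cv2.fitLine(P,cv2.DIST_HUBER,0,1e-4,1e-4).ravel();print("line",v,deg(v[:2]))
# bore mouth in tool coordinates
b=g[285:340,295:355];print(b[::4,::4])
for p in((307,296),(343,296),(307,326),(343,326)):
    print("bore tool xy at handle top",(R.T@(ray(c,p,T[2,3]-.009+.04,T)-T[:3,3])).round(4))
E
```

```text
disc ((328.20001220703125, 95.5), 15.520730972290039) (314, 80, 29, 32)
foot [0.4788979  0.27172044 0.096     ]
[[178 173 162 160 169 163 183 213 215 162 145 172 175 173 170 165 162]
 [177 174 157 171 209 233 233 232 231 231 229 222 185 173 170 165 163]
 [178 173 180 229 233 233 232 231 232 233 232 231 226 175 168 164 162]
 [178 186 230 232 231 230 226 225 226 224 224 223 227 213 176 165 162]
 [175 211 232 205 125 126 124 125 126 123 123 118 193 231 212 167 160]
 [169 228 231 201 106 120 141 142 138 135 135 108 189 230 227 160 160]
 [161 230 231 198 111 202 231 233 232 232 222 111 179 230 230 162 162]
 [211 230 231 183 108 207 234 236 234 233 220 106 178 229 230 200 161]
 [212 230 230 198 104 199 234 234 232 230 215  94 176 229 230 203 162]
 [208 230 229 201 101 192 234 233 231 228 214 105 176 229 230 192 161]
 [135 228 229 196  94 192 232 231 228 228 216 102 174 228 226 142 162]
 [178 221 228 193  86 175 217 211 207 211 208 100 151 227 202 159 163]
 [176 175 227 206  90  85  87  82  71  80  82  88 154 224 187 165 162]
 [178 157 180 210  83  74  82  71  67  70  77  84 218 204 170 165
[... 706 characters left out ...]
 42 43]
 [44 41 42 29 32 35 33 30 30 30 33 34 33 42 41]
 [40 41 39 28 32 35 33 33 32 33 35 33 35 40 40]
 [40 39 40 32 33 33 33 33 30 31 33 35 33 38 38]
 [42 41 42 29 31 33 36 33 30 32 34 34 32 40 40]
 [42 42 41 32 34 32 33 30 31 31 32 36 35 42 43]
 [40 42 43 33 34 31 33 30 30 32 33 32 38 43 41]
 [41 40 43 34 33 33 32 32 31 32 33 36 36 40 40]
 [37 39 41 39 40 41 42 38 37 40 40 43 40 42 43]
 [35 41 41 39 41 40 41 37 38 40 40 40 43 41 42]
 [36 42 42 40 43 41 42 39 38 40 43 40 41 41 40]]
bore tool xy at handle top [ 0.0048 -0.007  -0.031 ]
bore tool xy at handle top [ 0.0048  0.0076 -0.031 ]
bore tool xy at handle top [-0.0102 -0.0073 -0.031 ]
bore tool xy at handle top [-0.0101  0.0079 -0.031 ]
```

The measurements agree with the given sizes. The shaft is at (0.479, 0.2715), 100.1 mm from the line and on the board's midline, and the board measures 119.7 mm wide. The board's yaw is 109.4° and the cubby's 106.3°. The bore sits about 2 mm behind the tool centre. I'll align above the shaft.

>>> servo_tool([
  {"ax": 0, "ay": 0, "az": -2.1, "tx": 0, "ty": 0, "tz": 0, "gripper": 1},
  {"ax": 0, "ay": 0, "az": 0, "tx": 0.0268, "ty": 0.0019, "tz": 0, "gripper": 1},
  {"ax": 0, "ay": 0, "az": 0, "tx": 0.0268, "ty": 0.0019, "tz": 0, "gripper": 1},
  {"ax": 0, "ay": 0, "az": 0, "tx": 0.0267, "ty": 0.002, "tz": 0, "gripper": 1},
  {"ax": 0, "ay": 0, "az": 0, "tx": 0, "ty": 0, "tz": 0.04, "gripper": 1},
  {"ax": 0, "ay": 0, "az": 0, "tx": 0, "ty": 0, "tz": 0.04, "gripper": 1},
  {"ax": 0, "ay": 0, "az": 0, "tx": 0, "ty": 0, "tz": 0.025, "gripper": 1},
  {"ax": 0, "ay": 0, "az": 0, "tx": 0, "ty": 0, "tz": 0, "gripper": 1},
  {"ax": 0, "ay": 0, "az": 0, "tx": 0, "ty": 0, "tz": 0, "gripper": 1},
])

```text
t: 7.72
position: [0.479, 0.2736, 0.1448]
tool_rot: [[-0.333, 0.943, 0.002], [0.943, 0.333, 0.001], [-0.0, 0.002, -1.0]]
contact_force: [-0.1, -0.5, -0.2]
grip_width: 0.0272
gripper_force: 59.5
```

>>> servo_tool([
  {"ax": 0, "ay": 0, "az": 0, "tx": 0, "ty": 0, "tz": 0.003, "gripper": 1},
  {"ax": 0, "ay": 0, "az": 0, "tx": 0, "ty": 0, "tz": 0.003, "gripper": 1},
  {"ax": 0, "ay": 0, "az": 0, "tx": 0, "ty": 0, "tz": 0.002, "gripper": 1},
  {"ax": 0, "ay": 0, "az": 0, "tx": 0, "ty": 0, "tz": 0, "gripper": 1},
])

```text
t: 8.22
position: [0.4779, 0.2732, 0.1351]
tool_rot: [[-0.333, 0.943, -0.0], [0.943, 0.333, -0.0], [-0.0, -0.0, -1.0]]
contact_force: [-0.1, -0.4, -0.8]
grip_width: 0.0272
gripper_force: 59.5
```

No contact force with the bore about 4 mm past the shaft's top. Continuing slowly.

>>> servo_tool([
  {"ax": 0, "ay": 0, "az": 0, "tx": 0, "ty": 0, "tz": 0.003, "gripper": 1},
  {"ax": 0, "ay": 0, "az": 0, "tx": 0, "ty": 0, "tz": 0.003, "gripper": 1},
  {"ax": 0, "ay": 0, "az": 0, "tx": 0, "ty": 0, "tz": 0.003, "gripper": 1},
  {"ax": 0, "ay": 0, "az": 0, "tx": 0, "ty": 0, "tz": 0, "gripper": 1},
])

```text
t: 8.72
position: [0.4778, 0.2732, 0.1259]
tool_rot: [[-0.333, 0.943, -0.001], [0.943, 0.333, -0.0], [0.0, -0.001, -1.0]]
contact_force: [-0.4, 0.8, -0.7]
grip_width: 0.0273
gripper_force: 59.5
```

>>> servo_tool([
  {"ax": 0, "ay": 0, "az": 0, "tx": 0, "ty": 0, "tz": 0.004, "gripper": 1},
  {"ax": 0, "ay": 0, "az": 0, "tx": 0, "ty": 0, "tz": 0.004, "gripper": 1},
  {"ax": 0, "ay": 0, "az": 0, "tx": 0, "ty": 0, "tz": 0.004, "gripper": 1},
  {"ax": 0, "ay": 0, "az": 0, "tx": 0, "ty": 0, "tz": 0.004, "gripper": 1},
  {"ax": 0, "ay": 0, "az": 0, "tx": 0, "ty": 0, "tz": 0.002, "gripper": 1},
  {"ax": 0, "ay": 0, "az": 0, "tx": 0, "ty": 0, "tz": 0, "gripper": 1},
  {"ax": 0, "ay": 0, "az": 0, "tx": 0, "ty": 0, "tz": 0, "gripper": 1},
])

```text
t: 9.6
position: [0.4782, 0.2733, 0.1085]
tool_rot: [[-0.333, 0.943, 0.0], [0.943, 0.333, 0.0], [-0.0, 0.0, -1.0]]
contact_force: [-0.2, -0.1, -0.7]
grip_width: 0.0273
gripper_force: 59.5
```

>>> servo_tool([
  {"ax": 0, "ay": 0, "az": 0, "tx": 0, "ty": 0, "tz": 0.002, "gripper": 1},
  {"ax": 0, "ay": 0, "az": 0, "tx": 0, "ty": 0, "tz": 0.001, "gripper": 1},
  {"ax": 0, "ay": 0, "az": 0, "tx": 0, "ty": 0, "tz": 0.0005, "gripper": 1},
  {"ax": 0, "ay": 0, "az": 0, "tx": 0, "ty": 0, "tz": 0, "gripper": 1},
])

```text
t: 10.1
position: [0.4781, 0.2733, 0.1052]
tool_rot: [[-0.333, 0.943, -0.0], [0.943, 0.333, -0.0], [-0.0, -0.0, -1.0]]
contact_force: [-2.3, -0.1, 3.9]
grip_width: 0.0269
gripper_force: 60.1
```

Home contact: TCP at z = 0.1052 as predicted, with a 3.9 N push. Now I work out the slide distance from the cubby's front edge, in both views.

```bash
python3 - <<'E'
from h import *
T=np.load("T3.npy");c=read_camera("wrist");ct=read_camera("top")
im=cv2.imread("pics/w3.png");S=cv2.cvtColor(im,cv2.COLOR_BGR2HSV)[:,:,1].astype(np.float32)
o=np.array([-np.cos(np.radians(106.3)),-np.sin(np.radians(106.3))]) # outward
pts=[(x,1+np.abs(np.diff(cv2.GaussianBlur(S[0:22,x:x+1],(1,3),0)[:,0])).argmax()-.5) for x in range(225,436,6)]
P=np.array([ray(c,p,.08,T)[:2] for p in pts]);print("rear px",pts[::8],"rear edge along outward",np.median(P@o), "edge est",np.median(P@o)+.3)
# top view: cubby front & rear edge
A=cv2.cvtColor(cv2.imread("pics/top0.png"),cv2.COLOR_BGR2HSV)[:,:,1].astype(np.float32)
Q=lambda p:np.array(ray(ct,p,.08)[:2])@o
m=((A>70)*255).astype(np.uint8);n,l,st,_=cv2.connectedComponentsWithStats(m)
k=l[240,200];pp=np.argwhere(l==k)[:,::-1];
W=np.array([ray(ct,p,.08)[:2] for p in pp]);nn=np.array([-o[1],o[0]]);t=W@nn;u=W@o
for lo in np.linspace(t.min()+.01,t.max()-.01,8):
    s=abs(t-lo)<.003;print(round(lo,3),u[s].min().round(4),u[s].max().round(4))
print("line along outward",np.array([.5193,.1796])@o,"line via shaft",(np.array([.479,.2715])+.1*np.array([.332,-.943]))@o)
E
```

```text
rear px [(225, np.float64(5.5)), (273, np.float64(6.5)), (321, np.float64(7.5)), (369, np.float64(8.5)), (417, np.float64(8.5))] rear edge along outward -0.19680756892130652 edge est 0.10319243107869347
0.449 -0.1969 0.1118
0.474 -0.1965 0.1118
0.498 -0.1965 0.1118
0.523 -0.1961 0.111
0.547 -0.1967 0.1103
0.572 -0.195 0.1079
0.596 -0.1963 0.1072
0.62 -0.1963 0.1088
line along outward -0.02663080849617849 line via shaft -0.026320009428775656
```

>>> servo_tool([
  {"ax": 0, "ay": 0, "az": 0, "tx": 0, "ty": 0, "tz": 0.0005, "gripper": 1},
  {"ax": 0, "ay": 0, "az": 0, "tx": 0, "ty": 0, "tz": 0, "gripper": 1},
], force=90)

```text
t: 10.45
position: [0.4784, 0.2734, 0.1053]
tool_rot: [[-0.333, 0.943, 0.001], [0.943, 0.333, 0.0], [-0.0, 0.001, -1.0]]
contact_force: [-4.1, -1.1, 8.2]
grip_width: 0.0267
gripper_force: 89.3
```

In the wrist view the rear edge puts the front edge at 0.1033 along outward; the top view agrees on the rear edge. The line is at -0.0265, so it has 130 mm to travel, which means a 40 mm initial overhang, within the stated range. The board must also turn about 3° clockwise to square up with the cubby. The bore has about 7° of play, so I'll take up that play and turn the board while sliding with downward push.

>>> servo_tool([
  {"ax": 0, "ay": 0, "az": 0, "tx": 0, "ty": 0, "tz": 0.0006, "gripper": 1},
  {"ax": 0, "ay": 0, "az": 3.5, "tx": 0, "ty": 0, "tz": 0, "gripper": 1},
  {"ax": 0, "ay": 0, "az": 3.5, "tx": 0, "ty": 0, "tz": 0, "gripper": 1},
  {"ax": 0, "ay": 0, "az": 0.4, "tx": -0.005, "ty": 0.0005, "tz": 0, "gripper": 1},
  {"ax": 0, "ay": 0, "az": 0.4, "tx": -0.005, "ty": 0.0005, "tz": 0, "gripper": 1},
  {"ax": 0, "ay": 0, "az": 0.4, "tx": -0.005, "ty": 0.0005, "tz": 0, "gripper": 1},
  {"ax": 0, "ay": 0, "az": 0.4, "tx": -0.005, "ty": 0.0005, "tz": 0, "gripper": 1},
  {"ax": 0, "ay": 0, "az": 0.4, "tx": -0.005, "ty": 0.0005, "tz": 0, "gripper": 1},
  {"ax": 0, "ay": 0, "az": 0.4, "tx": -0.005, "ty": 0.0005, "tz": 0, "gripper": 1},
  {"ax": 0, "ay": 0, "az": 0.4, "tx": -0.005, "ty": 0.0005, "tz": 0, "gripper": 1},
  {"ax": 0, "ay": 0, "az": 0.4, "tx": -0.005, "ty": 0.0005, "tz": 0, "gripper": 1},
  {"ax": 0, "ay": 0, "az": 0, "tx": 0, "ty": 0, "tz": 0, "gripper": 1},
])

```text
t: 11.95
position: [0.4911, 0.2365, 0.1053]
tool_rot: [[-0.16, 0.987, 0.004], [0.987, 0.16, 0.004], [0.003, 0.005, -1.0]]
contact_force: [-1.5, 5.7, 6.5]
grip_width: 0.0265
gripper_force: 89.1
```

```bash
python3 - <<'E'
from h import *
s=state();T=pose(s);c=read_camera("wrist");t=read_camera("top")
print(s['t'],T.round(4).tolist(),s['contact_force'])
cv2.imwrite("pics/w4.png",c["image"]);np.save("T4.npy",T);cv2.imwrite("pics/t4.png",t["image"])
cv2.imwrite("pics/both4.png",np.vstack([cv2.resize(c["image"],(512,320)),cv2.resize(t["image"][170:320,120:340],(512,280))]))
E
```

```text
11.95 [[-0.1605, 0.987, 0.004, 0.4911], [0.987, 0.1605, 0.0038, 0.2365], [0.0031, 0.0046, -1.0, 0.1053], [0.0, 0.0, 0.0, 1.0]] [-1.54393312  5.67036375  6.50046419]
```

View pics/both4.png

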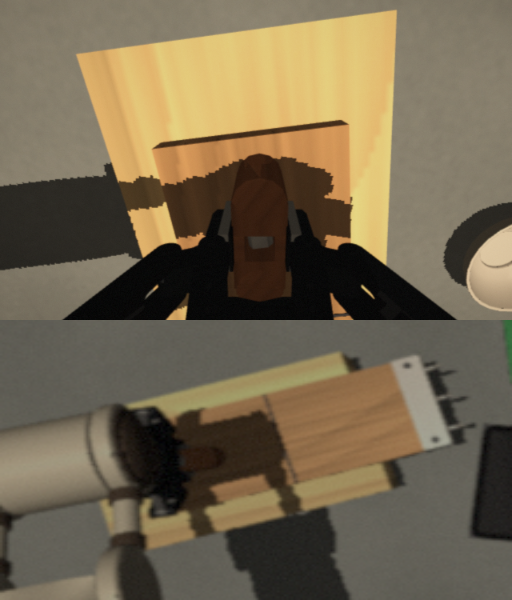

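The wrist view (top) shows the board's rear edge from about (155,148) to (348,124), nearly parallel to the cubby's rear edge above it. The top view shows the line at about (265,395)-(295,480), the strip forward and the handle seated. Measuring yaw and line.

```bash
cat >> h.py <<'E'
O=np.array([-np.cos(np.radians(106.3)),-np.sin(np.radians(106.3))])
def yaw_rear(c,im,T,x0,y0,x1,y1,margin=25):
    "rear edge of board top: dark rear face -> bright board below guess line"
    V=cv2.GaussianBlur(cv2.cvtColor(im,cv2.COLOR_BGR2GRAY),(3,3),0).astype(np.float32);P=[]
    for x in range(int(x0)+8,int(x1)-8,4):
        y=int(y0+(y1-y0)*(x-x0)/(x1-x0));col=V[y-margin:y+margin,x]
        k=np.diff(col)[margin//3:].argmax()+margin//3
        P.append(ray(c,(x,y-margin+k+.5),.096,T)[:2])
    P=np.array(P,np.float32);v=cv2.fitLine(P,cv2.DIST_HUBER,0,1e-4,1e-4).ravel()
    r=np.abs((P-v[2:])@[-v[1],v[0]])
    print("rear edge yaw",(np.degrees(np.arctan2(v[1],v[0]))+90)%180,"along out",np.median(P@O)," line there",np.median(P@O)+.15,"res",np.median(r))
def line_top(t,im,x0,y0,x1,y1):
    "pencil line in top view near guess ends"
    V=cv2.cvtColor(im,cv2.COLOR_BGR2GRAY).astype(np.float32);P=[]
    for y in range(int(y0),int(y1)):
        x=x0+(x1-x0)*(y-y0)/(y1-y0);a=int(round(x))-5;s=V[y,a:a+11]
        d=s-(cv2.blur(s.reshape(1,-1),(7,1))[0]);w=np.clip(-d-2,0,None)
        if w.sum()>0:P.append(ray(t,(a+(w*np.arange(11)).sum()/w.sum(),y),.096)[:2])
    P=np.array(P,np.float32);v=cv2.fitLine(P,cv2.DIST_HUBER,0,1e-4,1e-4).ravel()
    print("line yaw",np.degrees(np.arctan2(v[1],v[0]))+90,"out at mid",v[2:]@O,len(P),v[2:])
E
python3 - <<'E'
from h import *
c=read_camera("wrist");t=read_camera("top");T=np.load("T4.npy")
yaw_rear(c,cv2.imread("pics/w4.png"),T,194,187,435,156)
k=220/512;line_top(t,cv2.imread("pics/t4.png"),120+265*k,170+76*150/280,120+296*k,170+160*150/280)
line_top(t,cv2.imread("pics/top0.png"),218,214,231,260)
E
```

```text
rear edge yaw 106.48038 along out -0.13680845644714684  line there 0.013191543552853152 res 7.449098e-05
line yaw 102.4397 out at mid 0.009165859268396097 45 [0.5098196  0.13953198]
line yaw 109.09296 out at mid -0.026975064178697276 46 [0.5282663 0.1825806]
```

The board's yaw is now 106.5° against the cubby's 106.3°, so it is squared up. The line is at +0.013, with 90 mm to go. I'll press a bit more and keep sliding.

>>> servo_tool([
  {"ax": 0, "ay": 0, "az": 0, "tx": -0.005, "ty": 0.0006, "tz": 0.0004, "gripper": 1},
  {"ax": 0, "ay": 0, "az": 0, "tx": -0.005, "ty": 0.0006, "tz": 0.0004, "gripper": 1},
  {"ax": 0, "ay": 0, "az": 0, "tx": -0.005, "ty": 0.0006, "tz": 0.0003, "gripper": 1},
  {"ax": 0, "ay": 0, "az": 0, "tx": -0.005, "ty": 0.0006, "tz": 0, "gripper": 1},
  {"ax": 0, "ay": 0, "az": 0, "tx": -0.005, "ty": 0.0006, "tz": 0, "gripper": 1},
  {"ax": 0, "ay": 0, "az": 0, "tx": -0.005, "ty": 0.0006, "tz": 0, "gripper": 1},
])

```text
t: 12.9
position: [0.4996, 0.2091, 0.1053]
tool_rot: [[-0.16, 0.987, 0.004], [0.987, 0.16, 0.007], [0.006, 0.005, -1.0]]
contact_force: [-4.0, 12.0, 12.7]
grip_width: 0.0267
gripper_force: 90.0
```

>>> servo_tool([
  {"ax": 0, "ay": 0, "az": 0, "tx": -0.005, "ty": 0.0006, "tz": 0.0002, "gripper": 1},
  {"ax": 0, "ay": 0, "az": 0, "tx": -0.005, "ty": 0.0006, "tz": 0.0002, "gripper": 1},
  {"ax": 0, "ay": 0, "az": 0, "tx": -0.005, "ty": 0.0006, "tz": 0, "gripper": 1},
  {"ax": 0, "ay": 0, "az": 0, "tx": -0.005, "ty": 0.0006, "tz": 0, "gripper": 1},
  {"ax": 0, "ay": 0, "az": 0, "tx": -0.005, "ty": 0.0006, "tz": 0, "gripper": 1},
  {"ax": 0, "ay": 0, "az": 0, "tx": -0.005, "ty": 0.0006, "tz": 0, "gripper": 1},
  {"ax": 0, "ay": 0, "az": 0, "tx": 0, "ty": 0, "tz": 0, "gripper": 1},
])

```text
t: 13.78
position: [0.5084, 0.1796, 0.1053]
tool_rot: [[-0.16, 0.987, 0.005], [0.987, 0.16, 0.006], [0.005, 0.006, -1.0]]
contact_force: [-4.0, 10.6, 15.0]
grip_width: 0.0265
gripper_force: 90.2
```

```bash
python3 - <<'E'
from h import *
s=state();T=pose(s);c=read_camera("wrist");t=read_camera("top")
print(s['t'],s['contact_force'],T[:3,3]@np.r_[O,0])
cv2.imwrite("pics/w5.png",c["image"]);np.save("T5.npy",T);cv2.imwrite("pics/t5.png",t["image"])
yaw_rear(c,c["image"],T,194,187,435,156)
cv2.imwrite("pics/both5.png",np.vstack([cv2.resize(c["image"],(512,320)),cv2.resize(t["image"][170:320,120:340],(512,280))]))
E
```

```text
13.775 [-3.96884523 10.61990867 15.03204888] -0.02968377262269614
rear edge yaw 106.43974 along out -0.07732699768801612  line there 0.07267300231198387 res 7.437091e-05
```

View pics/both5.png

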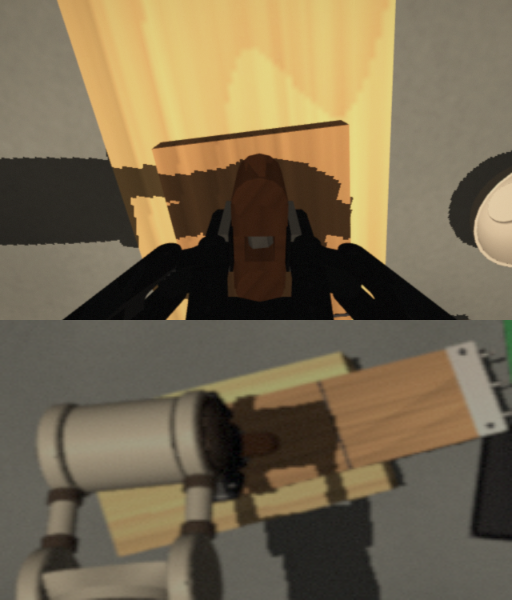

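Yaw has held at 106.4°. The line is at 0.0727 with 30.6 mm left, and the board is flat (wrist view unchanged). I'll slide 26 mm more, then check before the last few.

>>> servo_tool([
  {"ax": 0, "ay": 0, "az": 0, "tx": -0.005, "ty": 0.0006, "tz": 0.0002, "gripper": 1},
  {"ax": 0, "ay": 0, "az": 0, "tx": -0.005, "ty": 0.0006, "tz": 0.0002, "gripper": 1},
  {"ax": 0, "ay": 0, "az": 0, "tx": -0.005, "ty": 0.0006, "tz": 0.0002, "gripper": 1},
  {"ax": 0, "ay": 0, "az": 0, "tx": -0.005, "ty": 0.0006, "tz": 0, "gripper": 1},
  {"ax": 0, "ay": 0, "az": 0, "tx": -0.004, "ty": 0.0005, "tz": 0, "gripper": 1},
  {"ax": 0, "ay": 0, "az": 0, "tx": -0.002, "ty": 0.0002, "tz": 0, "gripper": 1},
  {"ax": 0, "ay": 0, "az": 0, "tx": 0, "ty": 0, "tz": 0, "gripper": 1},
  {"ax": 0, "ay": 0, "az": 0, "tx": 0, "ty": 0, "tz": 0, "gripper": 1},
])

```text
t: 14.88
position: [0.5159, 0.1551, 0.1053]
tool_rot: [[-0.16, 0.987, 0.006], [0.987, 0.16, 0.007], [0.006, 0.007, -1.0]]
contact_force: [-3.5, 13.6, 18.0]
grip_width: 0.0267
gripper_force: 90.6
```

```bash
python3 - <<'E'
from h import *
s=state();T=pose(s);c=read_camera("wrist");t=read_camera("top")
print(s['t'],s['contact_force'],T[:3,3]@np.r_[O,0])
cv2.imwrite("pics/t6.png",t["image"])
yaw_rear(c,c["image"],T,194,187,435,156)
cv2.imwrite("pics/crop6.png",cv2.resize(t["image"][175:280,225:325],None,fx=5.6,fy=5.6,interpolation=cv2.INTER_CUBIC))
E
```

```text
14.875 [-3.46287716 13.55215367 18.00288897] -0.004060150812486958
rear edge yaw 106.43099 along out -0.051695317119189184  line there 0.09830468288081082 res 7.4422955e-05
```

View pics/crop6.png

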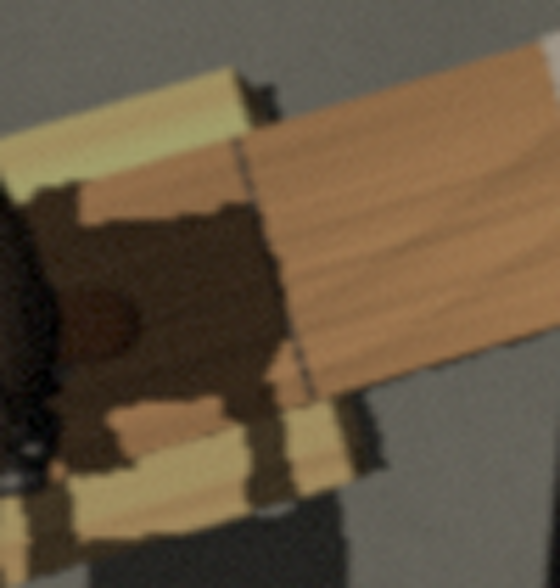

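In the crop, the line runs (237,140)-(314,395). The cubby's top front edge shows at (235,68)-(252,128) above the board and (335,398)-(355,475) below it. I'll convert these to an offset.

```bash
python3 - <<'E'
from h import *
t=read_camera("top");f=lambda u,v,z:ray(t,(225+u/5.6-.4,175+v/5.6-.4),z)[:2]
for n,p,z in(("edge",((235,68),(250,128),(335,398),(355,475)),.08),("line",((237,140),(314,395)),.096)):
    P=np.array([f(*q,z) for q in p]);print(n,(P@O).round(4),np.degrees(np.arctan2(*(P[0]-P[-1])[::-1]))+90)
E
```

```text
edge [0.1053 0.1041 0.106  0.1047] 106.12844082384989
line [0.099  0.0995] 106.53680276420182
```

The two views give gaps of 5.0 and 5.7 mm. I'll slide 5.3 mm more.

>>> servo_tool([
  {"ax": 0, "ay": 0, "az": 0, "tx": -0.003, "ty": 0.0004, "tz": 0, "gripper": 1},
  {"ax": 0, "ay": 0, "az": 0, "tx": -0.0023, "ty": 0.0003, "tz": 0, "gripper": 1},
  {"ax": 0, "ay": 0, "az": 0, "tx": 0, "ty": 0, "tz": 0, "gripper": 1},
  {"ax": 0, "ay": 0, "az": 0, "tx": 0, "ty": 0, "tz": 0, "gripper": 1},
  {"ax": 0, "ay": 0, "az": 0, "tx": 0, "ty": 0, "tz": 0, "gripper": 1},
])

```text
t: 15.65
position: [0.5174, 0.15, 0.1053]
tool_rot: [[-0.16, 0.987, 0.006], [0.987, 0.16, 0.007], [0.006, 0.007, -1.0]]
contact_force: [-4.7, 13.8, 18.2]
grip_width: 0.0267
gripper_force: 90.7
```

```bash
python3 - <<'E'
from h import *
s=state();T=pose(s);c=read_camera("wrist");t=read_camera("top")
print(s['t'],s['contact_force'],s['position'],T[:3,3]@np.r_[O,0])
yaw_rear(c,c["image"],T,194,187,435,156)
cv2.imwrite("pics/crop7.png",cv2.resize(t["image"][175:280,225:325],None,fx=5.6,fy=5.6,interpolation=cv2.INTER_CUBIC))
E
```

```text
15.65 [-4.73369721 13.75441005 18.20355159] [0.51744689 0.15004402 0.10529812] 0.0012170764976477102
rear edge yaw 106.43421 along out -0.0464169387313312  line there 0.10358306126866879 res 7.4471085e-05
```

View pics/crop7.png

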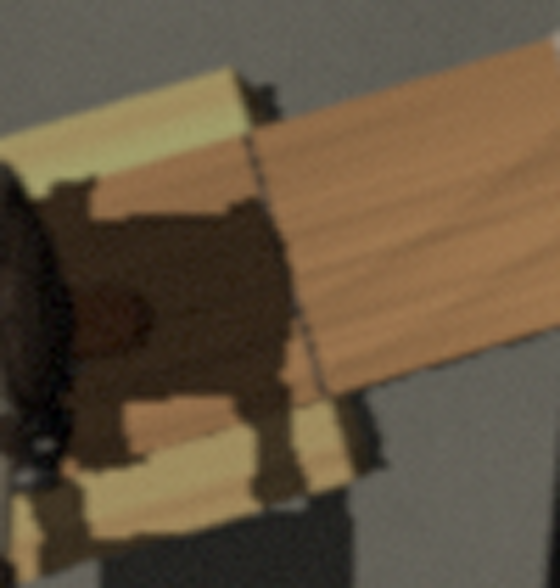

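The line, now (248,137)-(325,392), meets the cubby's front edge at both sides of the board: 0.1036 against 0.1033, with yaw square to 0.1°. The rear is held down with 18 N and the handle is home (TCP z 0.1053). Handing in.

```bash
python3 -c "
from cell import *
print(sign_off())"
```

```text
the job is handed in; nothing more can be done
None
```

The handle is home on the shaft and the board is out with its pencil line over the cubby's front edge (0.3 mm off by the wrist camera; the last top-view estimate put it within about 1 mm), still gripped and pressed flat; handed in at about 16 s, verdict not shown.

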